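Tip the detergent canister into its filling cradle

TASK

Clear the scrub brush off the green-sided cradle and put it down flat, bristles down, in the middle of the grey tray. Then carry the blue canister by its handle to the cradle, stand it upright and square with its base against the cradle's low front step, centred and with its yellow cap facing away from the cradle, and push high on the cap side to tip it over the step into the cradle, yellow cap upwards, and slide it along between the side rails until its handle meets the end fence. Leave the bottles, tin and other things on the bench where they stand.

Things in the scene. Friction and masses are not known exactly. Their poses are not given: they have to be found in the camera images.
- canister: Blue rigid canister, a box 90 mm (its x) by 104 mm (y) by 170 mm tall (z), 0.5 to 0.9 kg, loose, upright at first, with a carrying handle on top. Origin: centre of its underside. Round yellow cap, 46 mm across, standing 13 mm out of its -x face, centred 55 mm above the underside; that face is plain above 80 mm. White panels on the other sides.
- canister_handle (a point): Middle of the canister's handle: a straight bar along the canister's y, 76 mm long, 20 mm thick, 12 mm high, centred 198 mm above the underside; 22 mm gap below it, two posts 23 to 37 mm either side of the middle.
- cradle: Fixed steel cradle with green rails. Origin: bench level, middle of its front edge (the step); x along the cradle, away from the step, the way the canister tips; y across; z up. Bed 18 mm thick (the step's height), x = 0 to 220 mm. Side rails 30 mm high over the bench, 128 mm apart inside, 152 outside. End fence at x = 220 to 232 mm, 90 mm high. Free bench before the step.
- cradle_bed (a point): Middle of the cradle's bed, on its top face, 18 mm above the bench. The lying canister has its cap up, its base at the step and its handle at the fence; on tipping it comes to rest with its base some 40 to 50 mm out over the step, and pushed home its base is about 16 mm inside the step.
- brush: Scrub brush, loose, lying bristles down on the cradle's bed at the start: a wooden back 160 mm (its x) by 44 mm (its y) by 18 mm on a stiff black bristle block 150 by 38 mm, 38 mm high in all, 0.15 kg. Origin: centre of its underside; z up.
- tray: Fixed grey open tray, 220 mm (its x) by 140 mm (its y) outside, walls 5 mm thick and 30 mm high, floor 5 mm thick. Origin: centre of its underside, z up.
- bottle_white: Bystander: white bottle with a green label and a red cap, 68 mm across, 185 mm tall, loose. Origin: centre of its underside.
- bottle_amber: Bystander: amber bottle with a black cap, 68 mm across, 175 mm tall, loose. Origin: centre of its underside.
- tin: Bystander: round aluminium tin, 66 mm across, 50 mm tall, loose. Origin: centre of its underside.
- tag_box: Bystander: small cardboard box, 60 by 90 by 50 mm tall, loose. Origin: centre of its underside.
- iron: Bystander: hand iron with a black handle, 190 mm long, 125 mm tall, loose, at the back of the bench. Origin: centre of its underside.
- mug: Bystander: white mug, 80 mm across, 90 mm tall, loose, at the back of the bench. Origin: centre of its underside.
- spatula: Bystander: spatula, 190 mm long, lying flat at the left back of the bench, loose.

How it is judged (in metres and radians):
On the way, in this order (a step that is already met when the one before it is completed fails the run):
1. the brush lies flat in the tray, released (x of brush in the frame of tray between -0.04 and 0.04 m and y of brush in the frame of tray between -0.05 and 0.05 m and z of brush in the frame of tray between 0 and 0.012 m and angle between brush's own z axis and vertical below 0.1 rad and contact force between brush and the fingers below 0.05 N and linear speed of brush below 0.03 m/s), for 0.2 s.
2. the canister stands upright and square with its base at the cradle's step (gap under 13 mm), centred within 16 mm (x of canister in the frame of cradle between -0.058 and -0.04 m and y of canister in the frame of cradle between -0.016 and 0.016 m and z of canister in the frame of cradle between -0.005 and 0.012 m and angle between canister's own z axis and vertical below 0.12 rad and angle between the x axis of canister and the x axis of cradle, either way round below 0.12 rad), for 0.2 s.
3. the canister lies in the cradle, yellow cap up (x of canister in the frame of cradle between -0.075 and 0.024 m and y of canister in the frame of cradle between -0.016 and 0.016 m and z of canister in the frame of cradle between 0.054 and 0.07 m and angle between canister's own x axis and vertical above 2.99 rad and angle between the z axis of canister and the x axis of cradle, either way round below 0.15 rad), for 0.3 s.
At the end, for the whole second after the job is handed in: Canister at rest in the cradle, cap up and square within 8 degrees, within 16 mm of the middle line, handle within 10 mm of the end fence (base 6 to 24 mm inside the step); brush flat and at rest on the tray floor, within 40 mm of its middle lengthways and 50 mm across (all of step 3 and x of canister in the frame of cradle above 0.006 m and x of brush in the frame of tray between -0.04 and 0.04 m and y of brush in the frame of tray between -0.05 and 0.05 m and z of brush in the frame of tray between 0 and 0.012 m and angle between brush's own z axis and vertical below 0.1 rad and linear speed of each of canister, brush below 0.02 m/s and angular speed of canister below 0.1 rad/s); the robot touches nothing.
It fails at once if a bottle is moved more than 30 mm or tipped (distance of any of bottle_white, bottle_amber from where it was at the start of the episode above 0.03 m or angle between any of bottle_white, bottle_amber's own z axis and vertical above 0.3 rad).
It fails at once if the tin or the tag box is moved more than 30 mm or tipped (distance of any of tin, tag_box from where it was at the start of the episode above 0.03 m or angle between any of tin, tag_box's own z axis and vertical above 0.3 rad).
It fails at once if the iron, mug or spatula is moved more than 30 mm or tipped (distance of any of iron, mug, spatula from where it was at the start of the episode above 0.03 m or angle between any of iron, mug, spatula's own z axis and vertical above 0.3 rad).
It fails at once if the canister is lifted while off its upright by more than 30 degrees (it is to be tipped over the step, not carried or thrown over) (height (world z) of canister above 0.12 m and angle between canister's own z axis and vertical above 0.52 rad).
It also fails if it takes over 72 s, if anything falls off the work surface, if the arm or the gripper's body presses on something with over 40 N, if the wrist force passes 120 N, or if a joint passes its speed limit or range.

ROBOT

A 6-joint arm with a two-finger parallel gripper is mounted at the origin on the work surface. World frame = base frame: x ahead of the robot, y to its left, z up, the work surface at z = 0. Lengths are in m, angles in degrees, forces in N, time in s.
With the tool pointing down it reaches from about 0.25 to 0.725 m from the base axis. Payload 9.7 kg.
Tool frame: the origin (TCP) lies midway between the tips of the shut fingers; the grasp point (between the pads) lies 19 mm behind it (grip_point_offset is the distance from the TCP to the grasp point, in m); y points along the fingers, z is the direction in which the jaws open and shut, and the axes are right-handed (so a half turn about y gives the same grasp; the last joint's range is limited). The gripper opens to 85 mm and grips with 20 to 120 N. Pads are 22 mm wide; open, the fingers measure 114 mm over their backs; the gripper's body (76 mm by 85 mm) begins 54 mm behind the grasp point. The pads swing forward as they close: fully open they stand 13 mm farther back than shut.
Start: joints at [73.396, 4.979, 10.078, 95.1, 0, 90], TCP at [0.157, 0.527, 0.231] pointing down, gripper open.
Joint ranges: [-179.16, 179.16], [-48.56, 103.87], [-65.8, 70.77], [-126.05, 130.52], [-82.76, 87.17], [-180, 180]. Speed limits (degrees/s): [127.2, 127.2, 147.25, 180, 180, 180].

INTERFACE

Orientations are given as [roll, pitch, yaw] about the fixed x, y, z axes, in that order (R = Rz(yaw) Ry(pitch) Rx(roll)).
In Python, from workcell import get_obs, camera, job_done, grip_point_offset gives the robot as it stands.
- The arm moves only by the tool move_arm, never from a script. Its argument "deltas" is a list that holds one entry, the list of rows, each a list of 4 numbers: the shift along the tool's x, y, z in m, then the turn about the tool's y in degrees. A call has 1 to 5 rows; each row is the pose to reach, as a shift and turn from the pose commanded when the call began, along the tool's axes at that moment; what a row does not reach only later rows make up. A row lasts 1/10 s, in which the tool goes at most 50 mm and 8.59 degrees, less where a joint would pass 70% of its speed; a pose out of reach is approached as far as the arm can. A call with a gripper value outside its range is refused whole. "claw" is the finger opening in m, from 0 to 0.0854, set as the call begins (left out, the last holds). The fingers move at their own pace and stop on an object; "newtons" is the grip in N (left out, the last holds). Time passes only in rows, so rows that repeat a pose let the fingers close. It gives the time, the measured TCP pose, the force and the opening at its end, in the units of the state.
- get_obs(): the state, without advancing time (a new reading comes with each control period).
- camera(name): name is "side" or "top" or "wrist"; returns a dict with "color" (384x512x3 uint8, blue, green, red), "range_z" (384x512 float32, m along the optical axis (not along the pixel's ray), 0 where there is no reading), "fx", "fy", "cx", "cy" (pixels), "k1" (the pictures are not rectified: a ray, as slopes to the right and down, at radius r is drawn at 1 + k1 r^2 times it, then the intrinsics apply), "T" (4x4, takes a point from camera to world coordinates). Camera axes: x right, y down, z forward; pixel columns grow to the right and rows downward; lengths in m; the calibration is good to about 2 mm. A picture is of the moment at which its call begins.
- job_done(): hands the job in, once; it reports no verdict.
The state is a dict: "time": time; "q": joint angles; "qd": joint speeds; "joint_efforts": joint torques, N m; "ee_pos": TCP position; "tcp_rot": TCP orientation; "wrist_force": force on the tool from outside, world axes, zero at the start; "torque": the same for the moment, N m; "opening": finger opening in m.
Only numpy, scipy, OpenCV 4.12 (cv2) and the standard library are available. Lean on these libraries where they do the work, as an engineer would, in place of code of your own. Each camera call takes 0.05 s, during which the arm holds its last target. There are 200 camera calls.

## Working session

There is one attempt and no reset: what is moved stays moved. The work goes in short steps, Python scripts to look and compute and a tool call to move; the robot and the scene stay as the last step left them, time stands still between calls to the robot, and variables do not carry over. Pictures are saved under pics/ and viewed, about 8 in all and at most 12, crops included, and the job is handed in when it is done.

Besides the shell and the picture viewer there is one more tool, called after ">>>" by a JSON object that holds its "name" and its "arguments", one argument or row to a line. move_arm: Moves the arm, as the interface text tells. Its arguments: {"type":"object","properties":{"deltas":{"type":"array"},"claw":{"type":"number"},"newtons":{"type":"number"}},"required":["deltas"]}

```bash
mkdir -p pics
cat > h.py <<'E'
import numpy as np, cv2
from workcell import get_obs, camera, job_done, grip_point_offset
def cloud(c):
    K=np.array([[c["fx"],0,c["cx"]],[0,c["fy"],c["cy"]],[0,0,1.]])
    h,w=c["range_z"].shape
    uv=np.stack(np.meshgrid(np.arange(w),np.arange(h)),-1).reshape(-1,1,2).astype(float)
    s=cv2.undistortPoints(uv,K,np.array([c["k1"],0,0,0,0.])).reshape(h,w,2)
    P=np.dstack([s,np.ones((h,w))])*c["range_z"][...,None]
    T=np.array(c["T"]); W=P@T[:3,:3].T+T[:3,3]
    W[c["range_z"]<=0]=np.nan
    return W
E
python3 - <<'E'
from h import *
o=get_obs();print({k:np.round(v,3).tolist() for k,v in o.items()},grip_point_offset)
ims=[]
for n in("top","side"):
    c=camera(n);cv2.imwrite(f"pics/{n}0.png",c["color"]);np.savez(f"{n}0.npz",W=cloud(c),color=c["color"],T=c["T"]);print(n,np.round(c["T"],3).tolist())
E
```

```text
{'time': 0.0, 'q': [73.394, 5.01, 10.037, 95.097, -0.002, 89.999], 'qd': [-0.034, -0.031, -0.12, 0.07, 0.031, 0.042], 'joint_efforts': [0.001, -52.039, 46.481, 0.017, 0.0, 0.0], 'ee_pos': [0.157, 0.527, 0.231], 'tcp_rot': [-90.07, -0.002, -16.605], 'wrist_force': [-0.198, 0.502, 0.19], 'torque': [-0.004, 0.027, -0.056], 'opening': 0.085} 0.0187
top [[0.078, -0.974, 0.211, 0.379], [-0.997, -0.077, 0.015, 0.029], [0.002, -0.212, -0.977, 1.031], [0.0, 0.0, 0.0, 1.0]]
side [[0.918, -0.202, 0.341, 0.25], [-0.396, -0.491, 0.776, -0.655], [0.011, -0.848, -0.53, 0.625], [0.0, 0.0, 0.0, 1.0]]
```

View pics/top0.png

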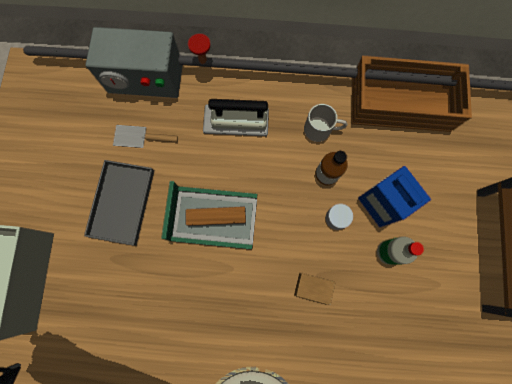

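View pics/side0.png

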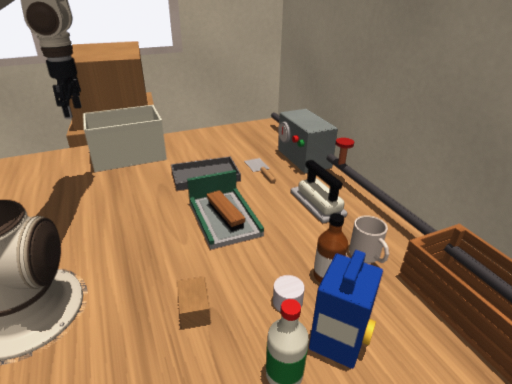

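Top view: the cradle is at about (213,217) px, with its fence on the left and its step on the right near (257,220). The brush is at (215,216), the tray at (120,203) and the canister at (395,197). The amber bottle (332,167), tin (340,216) and white bottle (402,250) are near the canister. The side view shows the yellow cap at (370,332), on the canister's right/lower face.

Run:
```python
from h import *
D={n:np.load(n+"0.npz") for n in("top","side")}
W=D["top"]["W"];C=D["top"]["color"];hsv=cv2.cvtColor(C,cv2.COLOR_BGR2HSV);H,S,V=[hsv[...,i].astype(int) for i in range(3)]
def rect(m,name,w=W):
    p=w[m];p=p[np.isfinite(p[:,0])]
    if len(p)<5: print(name,len(p));return
    r=cv2.minAreaRect(p[:,:2].astype(np.float32)); print(name,len(p),"c",np.round(r[0],4),"s",np.round(r[1],4),"a",round(r[2],1),"z",np.round(np.percentile(p[:,2],[5,50,95]),3),"med",np.round(np.median(p[:,:2],0),4)); return r
yy,xx=np.mgrid[:384,:512]
box=lambda a,b,c,d:(xx>=a)&(xx<=b)&(yy>=c)&(yy<=d)
z=W[...,2]
blue=(H>100)&(H<130)&(S>120)
rect(blue&(z>.19),"handle")
rect(box(355,430,165,230)&(z>.16)&(z<.18)&blue,"can top")
br=box(180,250,200,235)&(z>.045)&(z<.07)
rect(br,"brush")
gr=box(155,265,175,255)&(H>60)&(H<95)&(S>100)
rect(gr&(z>.02)&(z<.04),"rails")
rect(box(155,190,175,255)&(z>.08),"fence")
rect(box(155,265,175,255)&(z>.012)&(z<.1),"cradle all")
rect(box(165,265,175,255)&(z>.014)&(z<.022),"bed")
rect(box(80,160,155,250)&(z>.024)&(z<.036),"traywall")
rect(box(80,160,155,250)&(z>.003)&(z<.009)&(S<60),"trayfloor")
for n,b in dict(tin=(325,358,200,232),amber=(312,350,147,190),white=(375,425,235,268),tag=(292,338,270,306),mug=(305,347,102,142),iron=(200,272,95,138)).items():
    rect(box(*b)&(z>.04),n)
# side yellow
w=D["side"]["W"];h=cv2.cvtColor(D["side"]["color"],cv2.COLOR_BGR2HSV)
y=(h[...,0]>22)&(h[...,0]<35)&(h[...,1]>150)&(h[...,2]>120)&box(350,390,300,360)
rect(y,"cap",w)
b2=(h[...,0]>100)&(h[...,0]<130)&(h[...,1]>120)
rect(b2&(w[...,2]>.19),"handle side",w); rect(b2&(w[...,2]>.03)&(w[...,2]<.175),"can side",w)
for m,n in((gr&(z>.02)&(z<.04),"rails"),):
    pass
p=w[(h[...,0]>60)&(h[...,0]<95)&(h[...,1]>100)&box(180,270,165,250)&(w[...,2]>.024)&(w[...,2]<.036)]
r=cv2.minAreaRect(p[:,:2].astype(np.float32));print("rails side",r)
```

```text
handle 364 c [0.3575 0.0655] s [0.0754 0.9208] a 30.5 z [0.195 0.203 0.298] med [ 0.5803 -0.3158]
can top 1198 c [ 0.5844 -0.3181] s [0.101  0.0899] a 38.4 z [0.166 0.169 0.172] med [ 0.5795 -0.311 ]
brush 1008 c [0.508  0.1372] s [0.0445 0.1602] a 7.2 z [0.052 0.056 0.059] med [0.5071 0.137 ]
rails 630 c [0.5077 0.1433] s [0.2192 0.1501] a 88.9 z [0.027 0.03  0.033] med [0.4798 0.1501]
fence 325 c [0.5093 0.258 ] s [0.0133 0.1514] a 88.8 z [0.082 0.09  0.092] med [0.5079 0.2564]
cradle all 5063 c [0.5077 0.1482] s [0.2331 0.1523] a 89.0 z [0.016 0.021 0.088] med [0.5036 0.155 ]
bed 2624 c [0.5019 0.1447] s [0.226  0.1409] a 88.9 z [0.015 0.018 0.021] med [0.4932 0.1417]
traywall 556 c [0.5309 0.4107] s [0.1418 0.2185] a 84.7 z [0.025 0.029 0.033] med [0.526  0.4136]
trayfloor 2657 c [0.5277 0.4096] s [0.1364 0.2151] a 84.2 z [0.003 0.005 0.008] med [0.5288 0.4158]
tin 479 c [ 0.5345 -0.1971] s [0.0648 0.0638] a 5.8 z [0.046 0.05  0.052] med [ 0.5341 -0.1968]
amber 738 c [ 0.6558 -0.1616] s [0.0679 0.06  ] a 54.6 z [0.055 0.119 0.176] med [ 0.6474 -0.1552]
white 937 c [ 0.452  -0.3375] s [0.0689 0.0615] a 11.3 z [0.054 0.124 0.185] med [ 0.4492 -0.3281]
tag 852 c [ 0.3414 -0.1386] s [0.091  0.0603] a 79.5 z [0.047 0.05  0.053] med [ 0.3412 -0.1382]
mug 566 c [ 0.8008 -0.1427] s [0.0793 0.1069] a 29.0 z [0.044 0.072 0.091] med [ 0.7945 -0.1368]
iron 1584 c [0.7898 0.1   ] s [0.0494 0.1588] a 2.0 z [0.048 0.06  0.125] med [0.7911 0.0987]
cap 76 c [ 0.6124 -0.3606] s [0.0243 0.0111] a 32.7 z [0.071 0.076 0.078] med [ 0.6108 -0.3614]
handle side 445 c [ 0.583  -0.3179] s [0.0741 0.0203] a 38.7 z [0.193 0.203 0.205] med [ 0.5758 -0.3243]
can side 3646 c [ 0.6099 -0.2922] s [0.1852 0.0955] a 43.6 z [0.041 0.165 0.171] med [ 0.5587 -0.3396]
rails side ((0.5046245455741882, 0.14517706632614136), (0.2268620878458023, 0.14939984679222107), 89.02423858642578)
```

```bash
cat > plan.py <<'E'
import numpy as np, json
def plan(start,wps):
    """start, waypoints: (x,y,z,yaw); each waypoint also n rows. Prints calls of <=5 rows."""
    poses=[];p=np.array(start,float)
    for *w,n in wps:
        w=np.array(w); poses+=[p+(w-p)*(i+1)/n for i in range(n)]; p=w
    p=np.array(start,float)
    for k in range(0,len(poses),5):
        c,s=np.cos(np.radians(p[3])),np.sin(np.radians(p[3])); rows=[]
        for q in poses[k:k+5]:
            d=q-p; rows.append([round(d[0]*c+d[1]*s,4),round(-d[2],4),round(-d[0]*s+d[1]*c,4),round(-d[3],1)])
        print(json.dumps([rows]),"->",np.round(poses[k:k+5][-1],3).tolist()); p=poses[k:k+5][-1]
E
python3 -c "
from plan import *
plan((.157,.527,.231,-16.6),[(.5075,.137,.16,-82.8,15),(.5075,.137,.06,-82.8,5),(.5075,.137,.026,-82.8,5)])
print('B');plan((.5075,.137,.026,-82.8),[(.5075,.137,.13,-82.8,5),(.531,.411,.10,-5.3,10),(.531,.411,.016,-5.3,5)])"
```

```text
[[[0.0298, 0.0047, -0.0182, 4.4], [0.0596, 0.0095, -0.0365, 8.8], [0.0895, 0.0142, -0.0547, 13.2], [0.1193, 0.0189, -0.073, 17.7], [0.1491, 0.0237, -0.0912, 22.1]]] -> [0.274, 0.397, 0.207, -38.667]
[[[0.0345, 0.0047, -0.0057, 4.4], [0.069, 0.0095, -0.0114, 8.8], [0.1035, 0.0142, -0.0171, 13.2], [0.138, 0.0189, -0.0228, 17.7], [0.1724, 0.0237, -0.0285, 22.1]]] -> [0.391, 0.267, 0.184, -60.733]
[[[0.0341, 0.0047, 0.0077, 4.4], [0.0682, 0.0095, 0.0153, 8.8], [0.1023, 0.0142, 0.023, 13.2], [0.1364, 0.0189, 0.0307, 17.7], [0.1705, 0.0237, 0.0384, 22.1]]] -> [0.507, 0.137, 0.16, -82.8]
[[[0.0, 0.02, 0.0, 0.0], [0.0, 0.04, 0.0, 0.0], [0.0, 0.06, 0.0, 0.0], [0.0, 0.08, 0.0, 0.0], [0.0, 0.1, 0.0, 0.0]]] -> [0.507, 0.137, 0.06, -82.8]
[[[0.0, 0.0068, 0.0, -0.0], [0.0, 0.0136, 0.0, -0.0], [0.0, 0.0204, 0.0, -0.0], [0.0, 0.0272, 0.0, -0.0], [0.0, 0.034, 0.0, -0.0]]] -> [0.507, 0.137, 0.026, -82.8]
B
[[[0.0, -0.0208, 0.0, -0.0], [0.0, -0.0416, 0.0, -0.0], [0.0, -0.0624, 0.0, -0.0], [0.0, -0.0832, 0.0, -0.0], [0.0, -0.104, 0.0, -0.0]]] -> [0.507, 0.137, 0.13, -82.8]
[[[-0.0269, 0.003, 0.0058, -7.8], [-0.0538, 0.006, 0.0115, -15.5], [-0.0807, 0.009, 0.0173, -23.2], [-0.1076, 0.012, 0.0231, -31.0], [-0.1344, 0.015, 0.0288, -38.8]]] -> [0.519, 0.274, 0.115, -44.05]
[[[-0.0174, 0.003, 0.0213, -7.8], [-0.0347, 0.006, 0.0427, -15.5], [-0.0521, 0.009, 0.064, -23.2], [-0.0694, 0.012, 0.0853, -31.0], [-0.0868, 0.015, 0.1066, -38.8]]] -> [0.531, 0.411, 0.1, -5.3]
[[[0.0, 0.0168, 0.0, 0.0], [0.0, 0.0336, 0.0, 0.0], [0.0, 0.0504, 0.0, 0.0], [0.0, 0.0672, 0.0, 0.0], [0.0, 0.084, 0.0, 0.0]]] -> [0.531, 0.411, 0.016, -5.3]
```

>>> {"name": "move_arm", "arguments": {
  "deltas": [
    [[0.03,0.005,-0.018,4.4],[0.06,0.01,-0.036,8.8],[0.09,0.014,-0.055,13.2],[0.119,0.019,-0.073,17.6],[0.149,0.024,-0.091,22]]
  ],
  "claw": 0.065,
  "newtons": 40
}}

```text
time: 0.6
ee_pos: [0.2745, 0.3961, 0.2068]
tcp_rot: [-90.0, -0.0, -38.8]
wrist_force: [-0.0, 0.6, 0.5]
opening: 0.0653
```

>>> {"name": "move_arm", "arguments": {
  "deltas": [
    [[0.034,0.005,-0.006,4.4],[0.069,0.01,-0.011,8.8],[0.103,0.014,-0.017,13.2],[0.138,0.019,-0.023,17.6],[0.172,0.024,-0.028,22]]
  ]
}}

```text
time: 1.1
ee_pos: [0.3915, 0.2667, 0.1829]
tcp_rot: [-90.0, -0.0, -60.8]
wrist_force: [0.1, -0.1, -0.7]
opening: 0.0647
```

>>> {"name": "move_arm", "arguments": {
  "deltas": [
    [[0.034,0.005,0.008,4.4],[0.068,0.01,0.015,8.8],[0.102,0.014,0.023,13.2],[0.136,0.019,0.031,17.6],[0.17,0.024,0.038,22.2]]
  ]
}}

```text
time: 1.6
ee_pos: [0.5082, 0.1373, 0.1588]
tcp_rot: [-90.0, -0.0, -83.0]
wrist_force: [0.7, 1.2, -0.2]
opening: 0.0651
```

>>> {"name": "move_arm", "arguments": {
  "deltas": [
    [[0,0.02,0,0],[0,0.04,0,0],[0,0.06,0,0],[0,0.06,0,0]]
  ]
}}

```text
time: 2.0
ee_pos: [0.5059, 0.138, 0.0963]
tcp_rot: [-90.3, -0.0, -82.8]
wrist_force: [1.0, 0.5, -0.6]
opening: 0.0651
```

>>> {"name": "move_arm", "arguments": {
  "deltas": [
    [[0,0.02,0,0],[0,0.04,0,0],[0,0.06,0,0],[0,0.072,0,0],[0,0.072,0,0]]
  ]
}}

```text
time: 2.5
ee_pos: [0.5067, 0.1385, 0.0264]
tcp_rot: [-90.1, -0.0, -82.8]
wrist_force: [-0.7, 0.1, 0.6]
opening: 0.0652
```

>>> {"name": "move_arm", "arguments": {
  "deltas": [
    [[0,0,0,0],[0,0,0,0],[0,0,0,0],[0,0,0,0],[0,0,0,0]]
  ],
  "claw": 0.02
}}

```text
time: 3.0
ee_pos: [0.5083, 0.1389, 0.0287]
tcp_rot: [-89.9, 0.0, -82.8]
wrist_force: [-0.5, -0.5, 6.9]
opening: 0.0435
```

>>> {"name": "move_arm", "arguments": {
  "deltas": [
    [[0,-0.02,0,0],[0,-0.04,0,0],[0,-0.06,0,0],[0,-0.08,0,0],[0,-0.104,0,0]]
  ]
}}

```text
time: 3.5
ee_pos: [0.507, 0.1385, 0.1318]
tcp_rot: [-90.1, -0.0, -82.8]
wrist_force: [0.2, -0.3, -1.8]
opening: 0.0431
```

>>> {"name": "move_arm", "arguments": {
  "deltas": [
    [[-0.027,0,0.006,-7.7],[-0.054,0,0.012,-15.4],[-0.081,0.003,0.017,-23.2],[-0.108,0.006,0.023,-31],[-0.134,0.01,0.029,-38.8]]
  ]
}}

```text
time: 4.0
ee_pos: [0.5195, 0.2764, 0.1215]
tcp_rot: [-90.0, -0.0, -43.7]
wrist_force: [0.4, -0.1, -0.3]
opening: 0.0435
```

>>> {"name": "move_arm", "arguments": {
  "deltas": [
    [[-0.017,0.003,0.021,-7.7],[-0.035,0.006,0.043,-15.4],[-0.052,0.01,0.064,-23.2],[-0.069,0.015,0.085,-31],[-0.087,0.02,0.107,-38.8]]
  ]
}}

```text
time: 4.5
ee_pos: [0.5312, 0.4136, 0.1011]
tcp_rot: [-90.0, 0.0, -4.9]
wrist_force: [0.7, 0.2, -1.7]
opening: 0.0435
```

>>> {"name": "move_arm", "arguments": {
  "deltas": [
    [[0,0.0,0,0],[0,0.02,0,0],[0,0.04,0,0],[0,0.06,0,0],[0,0.06,0,0]]
  ]
}}

```text
time: 5.0
ee_pos: [0.5298, 0.4111, 0.0382]
tcp_rot: [-90.2, 0.2, -5.3]
wrist_force: [-0.6, 0.0, -2.0]
opening: 0.0434
```

>>> {"name": "move_arm", "arguments": {
  "deltas": [
    [[0,0.008,0,0],[0,0.016,0,0],[0,0.024,0,0],[0,0.026,0,0],[0,0.026,0,0]]
  ]
}}

```text
time: 5.5
ee_pos: [0.5314, 0.4126, 0.0158]
tcp_rot: [-90.0, -0.0, -5.2]
wrist_force: [0.1, -0.6, 1.6]
opening: 0.0436
```

>>> {"name": "move_arm", "arguments": {
  "deltas": [
    [[0,0,0,0],[0,0,0,0],[0,0,0,0],[0,0,0,0]]
  ],
  "claw": 0.065
}}

```text
time: 5.9
ee_pos: [0.5312, 0.4126, 0.0153]
tcp_rot: [-90.0, -0.0, -5.2]
wrist_force: [0.3, 0.4, 0.1]
opening: 0.0649
```

>>> {"name": "move_arm", "arguments": {
  "deltas": [
    [[0,-0.03,0,0],[0,-0.07,0,0],[0,-0.12,0,0],[0,-0.17,0,0],[0,-0.21,0,0]]
  ]
}}

```text
time: 6.4
ee_pos: [0.5311, 0.4126, 0.2287]
tcp_rot: [-89.9, -0.1, -5.2]
wrist_force: [0.1, -0.3, 0.2]
opening: 0.0647
```

Run:
```python
from h import *
from plan import plan
c=camera("top");W=cloud(c);hsv=cv2.cvtColor(c["color"],cv2.COLOR_BGR2HSV);z=W[...,2]
yy,xx=np.mgrid[:384,:512]
m=(xx>80)&(xx<160)&(yy>150)&(yy<250)&(z>.036)&(z<.055)&(hsv[...,1]>90)
p=W[m];print(len(p),cv2.minAreaRect(p[:,:2].astype(np.float32)) if len(p)>5 else 0,np.percentile(p[:,2],[2,50,98]))
o=get_obs();print(o["ee_pos"],o["tcp_rot"],o["time"])
s=(*o["ee_pos"],o["tcp_rot"][2])
plan((.531,.411,.225,-5.3),[(.55,.05,.30,15,8),(.5837,-.318,.28,38.7,9),(.5837,-.318,.18,38.7,8)])
```

```text
942 ((0.5334376096725464, 0.40997815132141113), (0.046344950795173645, 0.1584445834159851), 84.50785827636719) [0.03782239 0.0428456  0.0464381 ]
[0.53193772 0.41323311 0.23561886] [-89.59593827  -0.43096461  -5.20522163] 6.45
[[[0.0065, -0.0094, -0.0447, -2.5], [0.0131, -0.0187, -0.0894, -5.1], [0.0196, -0.0281, -0.1341, -7.6], [0.0261, -0.0375, -0.1789, -10.2], [0.0327, -0.0469, -0.2236, -12.7]]] -> [0.543, 0.185, 0.272, 7.388]
[[[-0.0034, -0.0094, -0.0451, -2.5], [-0.0069, -0.0188, -0.0901, -5.1], [-0.0103, -0.0281, -0.1352, -7.6], [-0.0119, -0.0259, -0.1762, -10.2], [-0.0134, -0.0237, -0.2172, -12.9]]] -> [0.557, -0.032, 0.296, 20.267]
[[[-0.0107, 0.0022, -0.0397, -2.6], [-0.0213, 0.0044, -0.0793, -5.3], [-0.032, 0.0067, -0.119, -7.9], [-0.0426, 0.0089, -0.1586, -10.5], [-0.0533, 0.0111, -0.1983, -13.2]]] -> [0.576, -0.236, 0.284, 33.433]
[[[-0.0194, 0.0022, -0.0362, -2.6], [-0.0388, 0.0044, -0.0724, -5.3], [-0.0388, 0.0169, -0.0724, -5.3], [-0.0388, 0.0294, -0.0724, -5.3], [-0.0388, 0.0419, -0.0724, -5.3]]] -> [0.584, -0.318, 0.243, 38.7]
[[[0.0, 0.0125, 0.0, -0.0], [0.0, 0.025, 0.0, -0.0], [0.0, 0.0375, 0.0, -0.0], [0.0, 0.05, 0.0, -0.0], [0.0, 0.0625, 0.0, -0.0]]] -> [0.584, -0.318, 0.18, 38.7]
```

Brush is flat on the tray floor (top at 43 mm), 2–3 mm from the tray's middle. Now the canister.

>>> {"name": "move_arm", "arguments": {
  "deltas": [
    [[0.006,-0.009,-0.045,-2.5],[0.013,-0.019,-0.089,-5.1],[0.02,-0.028,-0.134,-7.6],[0.026,-0.037,-0.179,-10.2],[0.033,-0.047,-0.225,-12.7]]
  ],
  "claw": 0.06,
  "newtons": 80
}}

```text
time: 6.95
ee_pos: [0.5433, 0.1839, 0.2726]
tcp_rot: [-90.0, -0.0, 7.6]
wrist_force: [1.1, 0.1, -0.4]
opening: 0.06
```

>>> {"name": "move_arm", "arguments": {
  "deltas": [
    [[-0.003,-0.009,-0.045,-2.5],[-0.007,-0.019,-0.09,-5.1],[-0.01,-0.028,-0.135,-7.6],[-0.012,-0.026,-0.176,-10.2],[-0.013,-0.024,-0.217,-12.9]]
  ]
}}

```text
time: 7.45
ee_pos: [0.559, -0.0331, 0.2968]
tcp_rot: [-90.0, -0.1, 20.5]
wrist_force: [1.8, 0.6, -0.8]
opening: 0.0597
```

>>> {"name": "move_arm", "arguments": {
  "deltas": [
    [[-0.011,0.002,-0.04,-2.6],[-0.021,0.004,-0.079,-5.3],[-0.032,0.007,-0.119,-7.9],[-0.043,0.009,-0.159,-10.5],[-0.053,0.011,-0.198,-13.2]]
  ]
}}

```text
time: 7.95
ee_pos: [0.5782, -0.2372, 0.2852]
tcp_rot: [-90.0, -0.0, 33.7]
wrist_force: [1.5, 0.6, 0.2]
opening: 0.0599
```

>>> {"name": "move_arm", "arguments": {
  "deltas": [
    [[-0.02,0.002,-0.036,-2.6],[-0.039,0.004,-0.072,-5.3],[-0.039,0.016,-0.072,-5.3],[-0.039,0.025,-0.072,-5.3],[-0.039,0.025,-0.072,-5.3]]
  ]
}}

```text
time: 8.45
ee_pos: [0.5854, -0.3164, 0.2587]
tcp_rot: [-89.9, 0.0, 38.9]
wrist_force: [-0.8, 0.7, 0.4]
opening: 0.0598
```

Run:
```python
from h import *
o=get_obs();print(o["ee_pos"],o["tcp_rot"],o["time"])
c=camera("side");w=cloud(c);h=cv2.cvtColor(c["color"],cv2.COLOR_BGR2HSV)
b=(h[...,0]>100)&(h[...,0]<130)&(h[...,1]>120)&(w[...,2]>.19)&(w[...,2]<.21)
p=w[b];print(len(p),cv2.minAreaRect(p[:,:2].astype(np.float32)))
cv2.imwrite("pics/grasp.png",c["color"])
```

```text
[ 0.58537931 -0.31636825  0.25869009] [-8.98670943e+01  4.66709041e-02  3.88951997e+01] 8.45
426 ((0.5826136469841003, -0.31809523701667786), (0.07363051921129227, 0.02032274380326271), 38.6414794921875)
```

View pics/grasp.png

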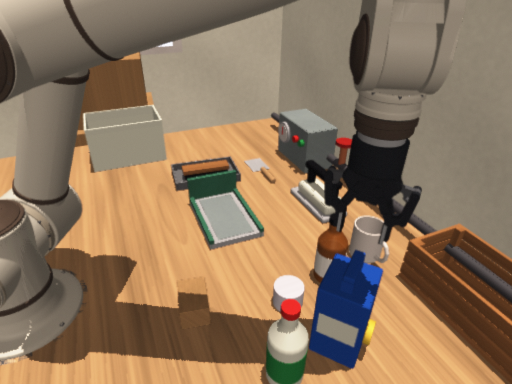

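>>> {"name": "move_arm", "arguments": {
  "deltas": [
    [[-0.001,0.02,0,0],[-0.002,0.04,0,0],[-0.002,0.06,0,0],[-0.002,0.078,0,0],[-0.002,0.078,0,0]]
  ]
}}

```text
time: 9.0
ee_pos: [0.5836, -0.3167, 0.1808]
tcp_rot: [-89.9, 0.1, 39.0]
wrist_force: [-0.4, 0.2, -0.9]
opening: 0.0601
```

>>> {"name": "move_arm", "arguments": {
  "deltas": [
    [[0,0,0,0],[0,0,0,0],[0,0,0,0],[0,0,0,0],[0,0,0,0]]
  ],
  "claw": 0.0
}}

```text
time: 9.5
ee_pos: [0.585, -0.3186, 0.1842]
tcp_rot: [-90.2, -0.1, 38.9]
wrist_force: [1.9, -1.1, 6.7]
opening: 0.0184
```

>>> {"name": "move_arm", "arguments": {
  "deltas": [
    [[0,-0.004,0,0],[0,-0.01,0,0],[0,-0.02,0,0],[0,-0.03,0,0],[0,-0.03,0,0]]
  ]
}}

```text
time: 10.0
ee_pos: [0.5847, -0.3185, 0.2144]
tcp_rot: [-90.1, -0.1, 38.9]
wrist_force: [0.6, -0.4, -6.5]
opening: 0.0181
```

Run:
```python
from h import *
from plan import plan
o=get_obs();print(o["ee_pos"],o["tcp_rot"],o["time"],o["wrist_force"],o["opening"])
plan((.5835,-.3175,.21,38.7),[(.5835,-.3175,.255,38.7,5),(.535,-.24,.26,20,5),(.515,-.13,.26,-1,5),(.505,-.0168,.26,-1,5),(.505,-.0168,.21,-1,5)])
```

```text
[ 0.58466871 -0.3184531   0.21437614] [-9.01332959e+01 -5.48178057e-02  3.88948481e+01] 10.0 [ 0.55922896 -0.3662256  -6.53159191] 0.01811934250654028
[[[0.0, -0.009, 0.0, -0.0], [0.0, -0.018, 0.0, -0.0], [0.0, -0.027, 0.0, -0.0], [0.0, -0.036, 0.0, -0.0], [0.0, -0.045, 0.0, -0.0]]] -> [0.584, -0.318, 0.255, 38.7]
[[[0.0021, -0.001, 0.0182, 3.7], [0.0042, -0.002, 0.0363, 7.5], [0.0064, -0.003, 0.0545, 11.2], [0.0085, -0.004, 0.0726, 15.0], [0.0106, -0.005, 0.0908, 18.7]]] -> [0.535, -0.24, 0.26, 20.0]
[[[0.0038, -0.0, 0.022, 4.2], [0.0075, -0.0, 0.0441, 8.4], [0.0113, -0.0, 0.0661, 12.6], [0.0151, -0.0, 0.0882, 16.8], [0.0188, -0.0, 0.1102, 21.0]]] -> [0.515, -0.13, 0.26, -1.0]
[[[-0.0024, -0.0, 0.0226, -0.0], [-0.0048, -0.0, 0.0452, -0.0], [-0.0072, -0.0, 0.0678, -0.0], [-0.0096, -0.0, 0.0904, -0.0], [-0.012, -0.0, 0.113, -0.0]]] -> [0.505, -0.017, 0.26, -1.0]
[[[0.0, 0.01, -0.0, -0.0], [0.0, 0.02, -0.0, -0.0], [0.0, 0.03, -0.0, -0.0], [0.0, 0.04, -0.0, -0.0], [0.0, 0.05, -0.0, -0.0]]] -> [0.505, -0.017, 0.21, -1.0]
```

>>> {"name": "move_arm", "arguments": {
  "deltas": [
    [[0,-0.01,0,0],[0,-0.02,0,0],[0,-0.03,0,0],[0,-0.04,0,0],[0,-0.045,0,0]]
  ]
}}

```text
time: 10.5
ee_pos: [0.5844, -0.3183, 0.2589]
tcp_rot: [-90.1, -0.0, 38.9]
wrist_force: [-0.0, -1.3, -6.6]
opening: 0.0183
```

>>> {"name": "move_arm", "arguments": {
  "deltas": [
    [[0.002,0,0.018,3.7],[0.004,0,0.036,7.5],[0.006,0,0.054,11.2],[0.008,0,0.073,15],[0.01,0,0.091,18.8]]
  ]
}}

```text
time: 11.0
ee_pos: [0.5344, -0.2404, 0.2575]
tcp_rot: [-90.0, -0.0, 19.9]
wrist_force: [0.3, 0.1, -6.5]
opening: 0.0183
```

>>> {"name": "move_arm", "arguments": {
  "deltas": [
    [[0.004,0,0.022,4.2],[0.008,0,0.044,8.4],[0.011,0,0.066,12.6],[0.015,0,0.088,16.8],[0.019,0,0.11,21]]
  ]
}}

```text
time: 11.5
ee_pos: [0.5146, -0.1304, 0.2577]
tcp_rot: [-90.0, -0.0, -1.1]
wrist_force: [1.1, 0.5, -6.8]
opening: 0.0179
```

>>> {"name": "move_arm", "arguments": {
  "deltas": [
    [[-0.002,0,0.025,0],[-0.005,0,0.05,0],[-0.008,0,0.075,0],[-0.012,0,0.095,0],[-0.012,0,0.1,0]]
  ]
}}

```text
time: 12.0
ee_pos: [0.504, -0.0293, 0.2579]
tcp_rot: [-90.0, -0.0, -0.8]
wrist_force: [-0.3, -1.2, -6.4]
opening: 0.0184
```

>>> {"name": "move_arm", "arguments": {
  "deltas": [
    [[0,0.01,0,0],[0,0.02,0,0],[0,0.03,0,0],[0,0.04,0,0],[0,0.048,0,0]]
  ]
}}

```text
time: 12.5
ee_pos: [0.5042, -0.0315, 0.2078]
tcp_rot: [-90.0, 0.1, -0.9]
wrist_force: [-0.4, -0.6, -6.8]
opening: 0.0185
```

>>> {"name": "move_arm", "arguments": {
  "deltas": [
    [[0,0,0,0],[0,0,0,0],[0,0,0,0]]
  ]
}}

```text
time: 12.8
ee_pos: [0.5047, -0.0311, 0.2098]
tcp_rot: [-90.0, -0.0, -0.9]
wrist_force: [0.4, 0.0, -7.1]
opening: 0.0182
```

```bash
cat > can.py <<'E'
from h import *
import sys
o=get_obs();print(np.round(o["ee_pos"],4),np.round(o["tcp_rot"],2),o["time"],np.round(o["wrist_force"],1))
for n in ("top","side"):
    c=camera(n);w=cloud(c);h=cv2.cvtColor(c["color"],cv2.COLOR_BGR2HSV)
    b=(h[...,0]>100)&(h[...,0]<130)&(h[...,1]>120)&(w[...,0]>.38)&(w[...,0]<.62)
    zt=np.nanpercentile(w[b][:,2],97);print(n,"z range",np.round(np.nanpercentile(w[b][:,2],[1,50,97,99]),4))
    print(" hist",np.histogram(w[b][:,2],bins=np.arange(0,.28,.01))[0])
    for lo,hi in [tuple(map(float,a.split(","))) for a in sys.argv[2:]]:
        p=w[b&(w[...,2]>lo)&(w[...,2]<hi)]
        if len(p)>8:
            r=cv2.minAreaRect(p[:,:2].astype(np.float32));print(" ",lo,hi,len(p),np.round(r[0],4),np.round(r[1],4),round(r[2],1),"min",np.round(p.min(0),3),"max",np.round(p.max(0),3))
    cv2.imwrite(f"pics/{n}_{sys.argv[1]}.png",c["color"])
E
python3 can.py held .18,.2 .215,.24
```

```text
[ 0.5047 -0.0311  0.2098] [-9.0e+01 -5.0e-02 -9.1e-01] 12.8 [ 0.4  0.  -7.1]
top z range [0.0076 0.0195 0.3077 0.3077]
 hist [1 8 0 0 0 0 0 0 0 0 0 0 0 0 0 0 0 0 0 0 0 0 0 0 0 0 0 0]
side z range [0.033  0.1598 0.227  0.2288]
 hist [  0   0   2 139 131 105  95  94  89  86 133 141 141 159 159 195 192 199
 210 756  66  64 157   1   0   6   0   0]
  0.18 0.2 966 [ 0.5015 -0.0315] [0.0897 0.1027] 88.6 min [ 0.45  -0.077  0.18 ] max [0.552 0.014 0.2  ]
  0.215 0.24 193 [ 0.5016 -0.0301] [0.0224 0.0747] 88.7 min [ 0.464 -0.042  0.215] max [ 0.539 -0.019  0.23 ]
```

View pics/side_held.png

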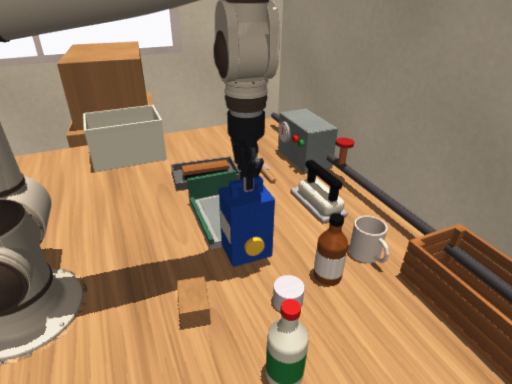

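Side view: the canister hangs upright at about (247,222) px, square, with its yellow cap at (255,246) facing away from the cradle and its base about 25 mm up. I'll move it 14 mm forward and lower it.

>>> {"name": "move_arm", "arguments": {
  "deltas": [
    [[0.001,0,0.005,0],[0.001,0,0.01,0],[0.001,0,0.014,0],[0.001,0.006,0.014,0],[0.001,0.012,0.014,0]]
  ]
}}

```text
time: 13.4
ee_pos: [0.5057, -0.0169, 0.1968]
tcp_rot: [-90.0, -0.0, -0.9]
wrist_force: [-0.5, -0.5, -7.3]
opening: 0.0181
```

>>> {"name": "move_arm", "arguments": {
  "deltas": [
    [[0,0.004,0,0],[0,0.008,0,0],[0,0.012,0,0],[0,0.014,0,0],[0,0.014,0,0]]
  ]
}}

```text
time: 13.9
ee_pos: [0.5058, -0.0173, 0.1841]
tcp_rot: [-90.0, -0.1, -0.9]
wrist_force: [-1.0, -1.7, 1.8]
opening: 0.0184
```

```bash
python3 can.py down .158,.18 .185,.22
```

```text
[ 0.5058 -0.0173  0.1841] [-9.002e+01 -8.000e-02 -9.200e-01] 13.9 [-1.  -1.7  1.8]
top z range [0.0167 0.2811 0.2822 0.2823]
 hist [1 0 0 0 0 0 0 0 0 0 0 0 0 0 0 0 0 0 0 0 0 0 0 0 0 0 0 0]
side z range [0.0072 0.1344 0.2012 0.2032]
 hist [ 57 135 111  84  90  92  76  95 132 136 136 144 172 178 187 185 735 102
  58  72 103   0   1   4   0   0   0   0]
  0.158 0.18 878 [ 0.5024 -0.0176] [0.0918 0.1027] 89.0 min [ 0.451 -0.064  0.158] max [0.553 0.029 0.18 ]
  0.185 0.22 205 [ 0.5028 -0.0161] [0.0217 0.0741] 87.6 min [ 0.466 -0.028  0.185] max [ 0.539 -0.004  0.205]
```

>>> {"name": "move_arm", "arguments": {
  "deltas": [
    [[0,0,0,0],[0,0,0,0],[0,0,0,0],[0,0,0,0]]
  ],
  "claw": 0.055
}}

```text
time: 14.4
ee_pos: [0.5058, -0.017, 0.1833]
tcp_rot: [-90.0, -0.0, -0.9]
wrist_force: [0.3, -0.3, 0.4]
opening: 0.0549
```

>>> {"name": "move_arm", "arguments": {
  "deltas": [
    [[0,-0.01,0,0],[0,-0.025,0,0],[0,-0.045,0,0],[0,-0.065,0,0],[0,-0.075,0,0]]
  ]
}}

```text
time: 14.9
ee_pos: [0.5061, -0.0171, 0.2607]
tcp_rot: [-90.0, -0.1, -0.9]
wrist_force: [0.2, -0.8, -0.3]
opening: 0.0552
```

```bash
python3 can.py stand .158,.18 .185,.22; python3 -c "
from plan import *
plan((.5058,-.017,.259,-.9),[(.504,-.115,.24,-45,5),(.505,-.115,.24,-91,6),(.505,-.115,.14,-91,4)])"
```

```text
[ 0.5061 -0.0171  0.2607] [-90.    -0.14  -0.9 ] 14.9 [ 0.2 -0.8 -0.3]
top z range [0.0163 0.1905 0.3576 0.3647]
 hist [0 1 0 0 0 0 0 0 0 0 0 0 0 0 0 0 0 0 0 0 0 0 0 0 0 0 0 0]
side z range [0.0075 0.1382 0.2023 0.2031]
 hist [ 57 134 110  88  85  90  76  99 128 142 134 139 177 179 184 189 789  94
  59 100 154   0   0   0   0   0   0   0]
  0.158 0.18 924 [ 0.5022 -0.0177] [0.0895 0.103 ] 87.8 min [ 0.45  -0.064  0.158] max [0.554 0.029 0.18 ]
  0.185 0.22 282 [ 0.5022 -0.017 ] [0.0223 0.0745] 88.2 min [ 0.465 -0.029  0.185] max [ 0.539 -0.005  0.204]
[[[-0.0001, 0.0038, -0.0196, 8.8], [-0.0001, 0.0076, -0.0392, 17.6], [-0.0002, 0.0114, -0.0588, 26.5], [-0.0002, 0.0152, -0.0784, 35.3], [-0.0003, 0.019, -0.098, 44.1]]] -> [0.504, -0.115, 0.24, -45.0]
[[[0.0001, -0.0, 0.0001, 7.7], [0.0002, -0.0, 0.0002, 15.3], [0.0004, -0.0, 0.0004, 23.0], [0.0005, -0.0, 0.0005, 30.7], [0.0006, -0.0, 0.0006, 38.3]]] -> [0.505, -0.115, 0.24, -83.333]
[[[0.0, -0.0, 0.0002, 7.7], [0.0, 0.025, 0.0002, 7.7], [0.0, 0.05, 0.0002, 7.7], [0.0, 0.075, 0.0002, 7.7], [0.0, 0.1, 0.0002, 7.7]]] -> [0.505, -0.115, 0.14, -91.0]
```

>>> {"name": "move_arm", "arguments": {
  "deltas": [
    [[0,0.004,-0.02,8.4],[0,0.008,-0.04,16.8],[0,0.011,-0.06,25.2],[0,0.015,-0.08,33.6],[0,0.019,-0.1,42]]
  ],
  "claw": 0.06
}}

```text
time: 15.5
ee_pos: [0.5038, -0.1178, 0.2381]
tcp_rot: [-90.0, 0.1, -43.2]
wrist_force: [-0.7, -1.2, -0.2]
opening: 0.0602
```

>>> {"name": "move_arm", "arguments": {
  "deltas": [
    [[0,0,0,8],[0,0,0,16],[0,0,0,24],[0,0,0,32],[0,0,0,40]]
  ]
}}

```text
time: 16.0
ee_pos: [0.5038, -0.117, 0.2382]
tcp_rot: [-90.1, 0.0, -83.2]
wrist_force: [0.3, -0.0, -0.1]
opening: 0.06
```

>>> {"name": "move_arm", "arguments": {
  "deltas": [
    [[0,0.01,0,8.1],[0,0.03,0,8.1],[0,0.06,0,8.1],[0,0.085,0,8.1],[0,0.1,0,8.1]]
  ]
}}

```text
time: 16.5
ee_pos: [0.503, -0.1168, 0.1363]
tcp_rot: [-90.2, 0.0, -91.0]
wrist_force: [-0.2, -0.1, 0.4]
opening: 0.0598
```

```bash
python3 can.py prepush .158,.18 .185,.22
```

```text
[ 0.503  -0.1168  0.1363] [-9.019e+01  4.000e-02 -9.100e+01] 16.5 [-0.2 -0.1  0.4]
top z range [0.0552 0.1701 0.2051 0.2062]
 hist [  0   5   0   1   9   3   1   2   0   1   4   0   2   5   5  12 774 561
   4   7 291   0   1   0   0   0   0   0]
  0.158 0.18 1336 [ 0.5048 -0.0183] [0.0885 0.1037] 88.9 min [ 0.452 -0.063  0.159] max [0.557 0.026 0.18 ]
  0.185 0.22 299 [ 0.5051 -0.0186] [0.0199 0.0761] 88.8 min [ 0.467 -0.029  0.187] max [ 0.543 -0.008  0.208]
side z range [0.0061 0.1074 0.2042 0.2364]
 hist [ 65 136 102  98  83  90  77 102 121 111 110 109 138 132 113  97 207   8
  23  68  98  12   6  13  10   3   4   0]
  0.158 0.18 224 [ 0.499  -0.0397] [0.0972 0.1409] 1.1 min [ 0.451 -0.111  0.159] max [0.548 0.03  0.172]
  0.185 0.22 196 [ 0.492  -0.0745] [0.1277 0.0887] 73.0 min [ 0.436 -0.132  0.185] max [ 0.528 -0.005  0.219]
```

View pics/side_prepush.png

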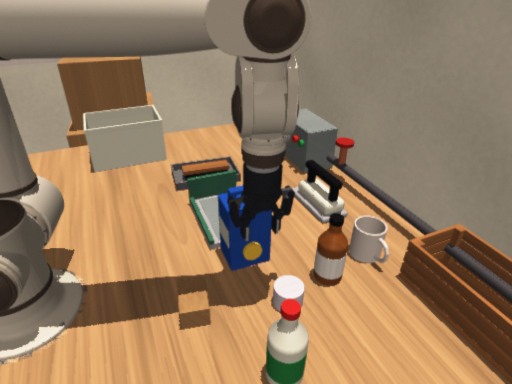

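Side view: the open fingers stand at (235,215) and (280,215) px, behind the canister and above its cap (252,250). The top camera puts the canister at x ≈ −0.050, y ≈ 0 in the cradle frame, square. I'll push now.

>>> {"name": "move_arm", "arguments": {
  "deltas": [
    [[-0.01,0,0.001,0],[-0.02,0,0.001,0],[-0.03,0,0.001,0],[-0.038,0,0.001,0],[-0.042,0,0.001,0]]
  ]
}}

```text
time: 17.1
ee_pos: [0.5061, -0.074, 0.1398]
tcp_rot: [-90.0, -0.0, -90.9]
wrist_force: [-1.0, 0.5, 0.7]
opening: 0.06
```

>>> {"name": "move_arm", "arguments": {
  "deltas": [
    [[-0.007,0,0,0],[-0.014,0,0,0],[-0.021,0,0,0],[-0.028,0,0,0],[-0.035,0,0,0]]
  ]
}}

```text
time: 17.6
ee_pos: [0.5064, -0.0395, 0.1393]
tcp_rot: [-90.0, 0.0, -91.0]
wrist_force: [0.6, -2.4, 2.2]
opening: 0.0599
```

```bash
python3 can.py tip1 .19,.22
```

```text
[ 0.5064 -0.0395  0.1393] [-9.000e+01  1.000e-02 -9.101e+01] 17.6 [ 0.6 -2.4  2.2]
top z range [0.1432 0.1763 0.2107 0.2118]
 hist [  2   1   0   1   1   3   0   0   0   0   0   0   1   2   4   8 363 385
  80  14 244  62   0   0   0   0   0   0]
  0.19 0.22 320 [0.5056 0.0295] [0.024  0.0748] 89.7 min [0.468 0.017 0.19 ] max [0.543 0.042 0.212]
side z range [0.0257 0.1136 0.1908 0.2126]
 hist [  0   4  88 183 171 126 102  91 100 129 168 162 172 159 150 152 180 122
  92  19  25  20   6   3   3   0   0   0]
  0.19 0.22 64 [ 0.4933 -0.0109] [0.106  0.0916] 70.6 min [ 0.44  -0.056  0.19 ] max [0.535 0.048 0.217]
```

View pics/side_tip1.png

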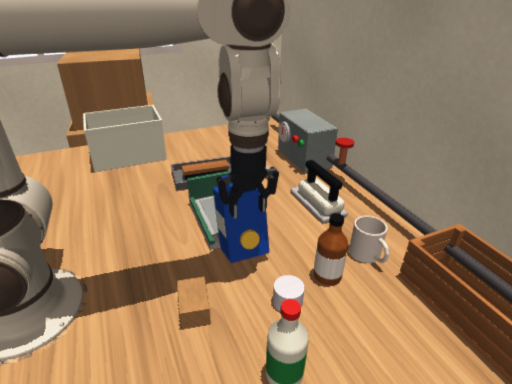

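The canister (243,215 px) is tipping squarely: its handle has moved 48 mm forward and is still centred at x = 0.5056. I'll keep pushing.

>>> {"name": "move_arm", "arguments": {
  "deltas": [
    [[-0.007,0,0,0],[-0.014,0,0,0],[-0.021,0,0,0],[-0.028,0,0,0],[-0.035,0,0,0]]
  ]
}}

```text
time: 18.2
ee_pos: [0.507, -0.0043, 0.1391]
tcp_rot: [-90.0, 0.0, -91.0]
wrist_force: [0.2, -0.1, 2.1]
opening: 0.06
```

>>> {"name": "move_arm", "arguments": {
  "deltas": [
    [[-0.006,0,0,0],[-0.012,0,0,0],[-0.018,0,0,0],[-0.018,0,0,0],[-0.018,0,0,0]]
  ]
}}

```text
time: 18.7
ee_pos: [0.5074, 0.013, 0.1392]
tcp_rot: [-90.0, -0.0, -91.0]
wrist_force: [-0.2, -0.8, -0.1]
opening: 0.0597
```

```bash
python3 can.py tip2 .095,.115 .02,.09
```

```text
[0.5074 0.013  0.1392] [-90.01  -0.   -90.98] 18.7 [-0.2 -0.8 -0.1]
top z range [0.059  0.1072 0.1105 0.1111]
 hist [  0   6   1   0   0   7  34 180   8   6 796  63   0   0   0   0   0   0
   0   0   0   0   0   0   0   0   0   0]
  0.095 0.115 864 [0.5068 0.1255] [0.1061 0.0559] 3.6 min [0.455 0.094 0.095] max [0.56  0.152 0.112]
  0.02 0.09 230 [0.5045 0.1551] [0.1241 0.0733] 16.7 min [0.455 0.102 0.03 ] max [0.574 0.185 0.09 ]
side z range [0.0237 0.1011 0.1084 0.1838]
 hist [   0    1   91  145  155  143  151  152  157  156 1148    0    0    0
    0    6    5    4    7   13    5    0    0    0    0    0    0    0]
  0.095 0.115 1226 [0.5037 0.0678] [0.1714 0.1026] 89.0 min [ 0.451 -0.018  0.095] max [0.556 0.154 0.109]
  0.02 0.09 994 [0.5094 0.1184] [0.2801 0.1138] 84.1 min [ 0.451 -0.019  0.021] max [0.58  0.257 0.09 ]
```

View pics/side_tip2.png

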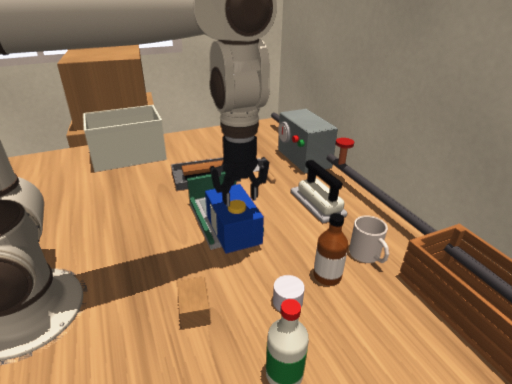

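Side view: the canister lies in the cradle, cap up at (237,207) px, square, with its base 50 mm out over the step. I'll back off, drop behind the base and slide it home.

>>> {"name": "move_arm", "arguments": {
  "deltas": [
    [[0.015,-0.01,-0.001,0],[0.035,-0.01,-0.001,0],[0.06,-0.01,-0.001,0],[0.085,-0.01,-0.001,0],[0.085,-0.01,-0.001,0]]
  ]
}}

```text
time: 19.3
ee_pos: [0.5047, -0.0751, 0.1499]
tcp_rot: [-90.0, -0.0, -91.2]
wrist_force: [-0.7, 0.4, -0.5]
opening: 0.0601
```

>>> {"name": "move_arm", "arguments": {
  "deltas": [
    [[0,0.02,0,0],[0,0.045,0,0],[0,0.07,0,0],[0,0.09,0,0],[0,0.094,0,0]]
  ]
}}

```text
time: 19.8
ee_pos: [0.5036, -0.0721, 0.0534]
tcp_rot: [-90.2, 0.0, -91.0]
wrist_force: [0.4, -0.7, 0.3]
opening: 0.06
```

>>> {"name": "move_arm", "arguments": {
  "deltas": [
    [[-0.01,0,0,0],[-0.02,0,0,0],[-0.03,0,0,0],[-0.04,0,0,0],[-0.045,0,0,0]]
  ]
}}

```text
time: 20.3
ee_pos: [0.5061, -0.0262, 0.056]
tcp_rot: [-89.9, -0.1, -91.0]
wrist_force: [0.6, -4.0, 1.1]
opening: 0.06
```

>>> {"name": "move_arm", "arguments": {
  "deltas": [
    [[-0.006,0,0,0],[-0.012,0,0,0],[-0.018,0,0,0],[-0.024,0,0,0],[-0.03,0,0,0]]
  ]
}}

```text
time: 20.8
ee_pos: [0.5062, 0.0033, 0.0553]
tcp_rot: [-90.0, -0.0, -91.0]
wrist_force: [-0.2, -4.8, 2.1]
opening: 0.0602
```

```bash
python3 can.py slide1 .095,.115
```

```text
[0.5062 0.0033 0.0553] [-9.001e+01 -1.000e-02 -9.102e+01] 20.8 [-0.2 -4.8  2.1]
top z range [0.0645 0.1075 0.1107 0.1116]
 hist [   0    3    3    0    0    5   24  194    6    7 1499  136    0    0
    0    0    0    0    0    0    0    0    0    0    0    0    0    0]
  0.095 0.115 1637 [0.5074 0.1286] [0.1151 0.1043] 89.1 min [0.454 0.072 0.099] max [0.56  0.187 0.113]
side z range [0.0226 0.081  0.1304 0.1842]
 hist [  0   0  97 136 115  97 129 115 100  77 464  12  20  14   4   4   4   1
   7   3   4   3   0   0   0   0   0   0]
  0.095 0.115 510 [0.5029 0.09  ] [0.1994 0.1091] 86.1 min [ 0.443 -0.006  0.095] max [0.554 0.191 0.114]
```

>>> {"name": "move_arm", "arguments": {
  "deltas": [
    [[-0.006,0,0,0],[-0.012,0,0,0],[-0.017,0,0,0],[-0.022,0,0,0],[-0.026,0,0,0]]
  ]
}}

```text
time: 21.4
ee_pos: [0.5065, 0.0294, 0.0551]
tcp_rot: [-90.0, 0.0, -91.0]
wrist_force: [0.2, -2.4, -0.7]
opening: 0.0599
```

>>> {"name": "move_arm", "arguments": {
  "deltas": [
    [[-0.002,0,0,0],[-0.003,0,0,0],[-0.004,0,0,0]]
  ]
}}

```text
time: 21.7
ee_pos: [0.5067, 0.0329, 0.0552]
tcp_rot: [-90.0, -0.0, -91.0]
wrist_force: [-0.3, -2.8, -1.3]
opening: 0.0605
```

```bash
python3 can.py slide2 .095,.115
```

```text
[0.5067 0.0329 0.0552] [-90.01  -0.   -91.  ] 21.7 [-0.3 -2.8 -1.3]
top z range [0.0604 0.1074 0.1109 0.1119]
 hist [   1    6    3    2    1    4   47  186    6    4 1284  167    0    0
    0    0    0    0    0    0    0    0    0    0    0    0    0    0]
  0.095 0.115 1453 [0.5088 0.1671] [0.1048 0.0995] 0.5 min [0.456 0.117 0.097] max [0.561 0.217 0.113]
side z range [0.0212 0.0813 0.1359 0.1857]
 hist [  0   5  98 128 116  98 106 110 115  76 419  14  20   8   6   4   7   4
   6   6   4   2   0   0   0   0   0   0]
  0.095 0.115 465 [0.497  0.1207] [0.1126 0.1942] 1.1 min [0.442 0.023 0.095] max [0.555 0.217 0.115]
```

>>> {"name": "move_arm", "arguments": {
  "deltas": [
    [[-0.001,0,0,0],[-0.002,0,0,0],[-0.002,0,0,0]]
  ]
}}

```text
time: 22.1
ee_pos: [0.5068, 0.0349, 0.0553]
tcp_rot: [-90.0, -0.0, -91.0]
wrist_force: [0.0, -2.7, -1.4]
opening: 0.0601
```

>>> {"name": "move_arm", "arguments": {
  "deltas": [
    [[0.005,0,0,0],[0.02,0,0,0],[0.04,0,0,0],[0.07,0,0,0],[0.1,0,0,0]]
  ]
}}

```text
time: 22.6
ee_pos: [0.5049, -0.0666, 0.0554]
tcp_rot: [-90.0, 0.0, -91.0]
wrist_force: [-0.1, 0.0, -0.2]
opening: 0.0605
```

>>> {"name": "move_arm", "arguments": {
  "deltas": [
    [[0,-0.04,0,0],[0,-0.08,0,0],[0,-0.12,0,0],[0,-0.15,0,0],[0,-0.15,0,0]]
  ]
}}

```text
time: 23.1
ee_pos: [0.5064, -0.0661, 0.21]
tcp_rot: [-89.6, -0.0, -91.0]
wrist_force: [-0.4, 0.4, -0.6]
opening: 0.0603
```

```bash
python3 can.py end .095,.115
python3 - <<'E'
from h import *
c=camera("top");W=cloud(c);hsv=cv2.cvtColor(c["color"],cv2.COLOR_BGR2HSV);z=W[...,2]
yy,xx=np.mgrid[:384,:512]
for n,(x0,x1,y0,y1,zl,zh) in dict(brush=(80,160,150,250,.036,.055),tin=(325,358,200,232,.04,1),amber=(312,350,147,190,.04,1),white=(375,425,235,268,.04,1),tag=(292,338,270,306,.04,1)).items():
    m=(xx>=x0)&(xx<=x1)&(yy>=y0)&(yy<=y1)&(z>zl)&(z<zh)
    if n=="brush": m&=hsv[...,1]>90
    p=W[m]
    if len(p)>5: print(n,len(p),cv2.minAreaRect(p[:,:2].astype(np.float32)),np.median(p[:,2]))
E
```

```text
[ 0.5064 -0.0661  0.21  ] [-8.960e+01 -3.000e-02 -9.103e+01] 23.1 [-0.4  0.4 -0.6]
top z range [0.0619 0.1075 0.1107 0.1114]
 hist [   1    4    7    3    1    8   46  199   12   15 2226  200    0    0
    0    0    0    0    0    0    0    0    0    0    0    0    0    0]
  0.095 0.115 2435 [0.5074 0.1325] [0.1701 0.1044] 89.1 min [0.454 0.047 0.096] max [0.561 0.218 0.113]
side z range [0.0241 0.0958 0.1082 0.2591]
 hist [  0   0  87 133 128 135 136 152 156 146 914   0   0   0   0   0   0   0
   0   0   0   5   0   1   3   7  18   2]
  0.095 0.115 986 [0.5047 0.1332] [0.1717 0.1026] 88.9 min [0.452 0.047 0.095] max [0.555 0.22  0.11 ]
brush 944 ((0.5334615111351013, 0.40932342410087585), (0.04647902026772499, 0.1590588539838791), 84.48945617675781) 0.04280019037134797
tin 1118 ((0.43560492992401123, -0.05529807507991791), (0.031606048345565796, 0.03359265998005867), 3.1574249267578125) 0.6721594989166251
amber 1706 ((0.4813757538795471, -0.04135288670659065), (0.04299861937761307, 0.04189170524477959), 8.933613777160645) 0.6792567822451905
white 1137 ((0.4235031008720398, -0.23272649943828583), (0.06863413006067276, 0.28031715750694275), 15.14659309387207) 0.13535959892605798
tag 1731 ((0.36520111560821533, -0.032654330134391785), (0.03384832665324211, 0.04336363822221756), 4.4487080574035645) 0.6711679041318992
```

View pics/top_end.png

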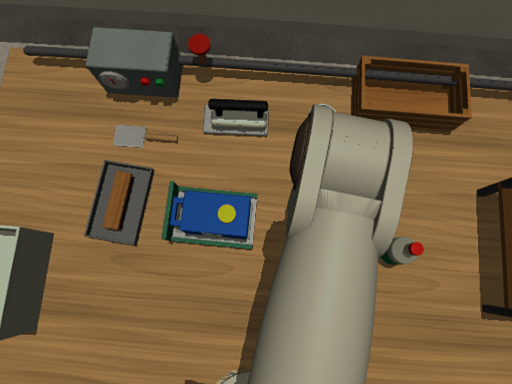

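```bash
python3 -c "from workcell import job_done;print(job_done())"
```

```text
the job is handed in; nothing more can be done
None
```

The job was handed in at about 23 s of the 72 s allowed, with the brush in the tray and the canister in the cradle. `job_done` gives no verdict, so the figures below are my own camera checks.

- **Brush:** it lies flat and released on the tray floor, 2–3 mm from the tray's middle.
- **Canister:** I carried it by its handle to the step and stood it square there, about 5 mm short of the step and centred. I then tipped it by pushing with the open fingers either side of the cap and slid it home. At the end it lies cap up, with its base about 15 mm inside the step, within 1 mm of the middle line, and parallel to the cradle within about 0.2°. I stopped without feeling a clear contact force at the fence; from the pictures the handle is about 1 mm from it.
- **Bystanders:** the arm never came into contact with them, and in the earlier side pictures they stood where they began. In the last top view the arm covered the tin, amber bottle, tag box and part of the white bottle, so my numeric recheck of those four was not valid.
- **Camera disagreement:** the side camera reads about 2–3 mm lower in x than the top camera. I used the top camera's values.

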